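Closing time: sweep the instrument switch bank off

TASK

The lab is closing: switch off the long switch bank with the four paddle toggles, in one sweep of the closed fingertips along the row, first toggle to last the way they tip over, without lifting off on the way, then lift clear. Leave the short bank with two toggles switched on, it feeds the sample fridge.

Things in the scene. Friction and masses are not known exactly. Their poses are not given: they have to be found in the camera images.
- long_bank: White housing fixed to the bench, 64 x 270 x 42 mm (x, y, z), with four black paddle toggles 56 mm apart on its centre line. Origin: centre of the underside. z is up; y runs along the row from first toggle to last, the way they fall to off. Fingertips drawn along the line to +y, their ends 64 to 80 mm above the bench, tip every standing toggle and clear those that lie.
- short_bank: The short switch bank of the same make, 64 x 160 x 42 mm, fixed to the bench, with only two toggles, 56 mm apart. Origin: centre of its underside; y along its row. It must stay on.
- t1 (a joint): Hinge of toggle 1 of the long bank: black paddle 24 mm wide, 9 mm thick, 46 mm long, 12 mm round tip. Pivot: 84 mm from the bank's origin towards its -y, 40 mm above the bench. 0 rad = on: near upright, leaning 0.2 rad to the bank's -y, top 85 mm above the bench. 1.4 rad = off: lying to +y, top 61 mm high, tip 43 mm past the pivot. Moves lightly (under 1 N); past upright it falls to off.
- t2 (a joint): Hinge of toggle 2 of the long bank: black paddle 24 mm wide, 9 mm thick, 46 mm long, 12 mm round tip. Pivot: 28 mm from the bank's origin towards its -y, 40 mm above the bench. 0 rad = on: near upright, leaning 0.2 rad to the bank's -y, top 85 mm above the bench. 1.4 rad = off: lying to +y, top 61 mm high, tip 43 mm past the pivot. Moves lightly (under 1 N); past upright it falls to off.
- t3 (a joint): Hinge of toggle 3 of the long bank: black paddle 24 mm wide, 9 mm thick, 46 mm long, 12 mm round tip. Pivot: 28 mm from the bank's origin towards its +y, 40 mm above the bench. 0 rad = on: near upright, leaning 0.2 rad to the bank's -y, top 85 mm above the bench. 1.4 rad = off: lying to +y, top 61 mm high, tip 43 mm past the pivot. Moves lightly (under 1 N); past upright it falls to off.
- t4 (a joint): Hinge of toggle 4 of the long bank: black paddle 24 mm wide, 9 mm thick, 46 mm long, 12 mm round tip. Pivot: 84 mm from the bank's origin towards its +y, 40 mm above the bench. 0 rad = on: near upright, leaning 0.2 rad to the bank's -y, top 85 mm above the bench. 1.4 rad = off: lying to +y, top 61 mm high, tip 43 mm past the pivot. Moves lightly (under 1 N); past upright it falls to off.
- s1 (a joint): Hinge of toggle 1 of the short bank: black paddle 24 mm wide, 9 mm thick, 46 mm long, 12 mm round tip. Pivot: 28 mm from the bank's origin towards its -y, 40 mm above the bench. 0 rad = on: near upright, leaning 0.2 rad to the bank's -y, top 85 mm above the bench. 1.4 rad = off: lying to +y, top 61 mm high, tip 43 mm past the pivot. Moves lightly (under 1 N); past upright it falls to off.
- s2 (a joint): Hinge of toggle 2 of the short bank: black paddle 24 mm wide, 9 mm thick, 46 mm long, 12 mm round tip. Pivot: 28 mm from the bank's origin towards its +y, 40 mm above the bench. 0 rad = on: near upright, leaning 0.2 rad to the bank's -y, top 85 mm above the bench. 1.4 rad = off: lying to +y, top 61 mm high, tip 43 mm past the pivot. Moves lightly (under 1 N); past upright it falls to off.
Things that resemble listed ones, but are neither listed nor needed, are in the scene too. Leave any orange look-alike of the short_bank alone.

How it is judged:
On the way, in this order (a step that is already met when the one before it is completed fails the run):
1. the first toggle of the long bank goes off (value of joint t1 above 1.1 rad), for 0.02 s.
2. the second toggle of the long bank goes off (value of joint t2 above 1.1 rad), for 0.02 s.
3. the third toggle of the long bank goes off (value of joint t3 above 1.1 rad), for 0.02 s.
4. the last toggle of the long bank goes off (value of joint t4 above 1.1 rad), for 0.02 s.
At the end, for the whole second after the job is handed in: All four toggles of the long bank lie in the off position (beyond 1.1 of 1.4 rad) and both toggles of the short bank still stand on (under 0.3 rad) (value of joint each of t1, t2, t3, t4 above 1.1 rad and value of joint each of s1, s2 below 0.3 rad); the robot touches nothing.
It fails at once if the point between the finger pads lifts more than 150 mm above the bench between the first toggle and the last (value of joint t1 above 1.1 rad and value of joint t4 below 1.1 rad and z of the grasp point in the frame of long_bank above 0.15 m).
It fails at once if a toggle of the short bank is switched off (value of joint any of s1, s2 above 0.7 rad).
It also fails if it takes over 32 s, if anything falls off the work surface, if the arm or the gripper's body presses on something with over 40 N, if the wrist force passes 120 N, or if a joint passes its speed limit or range.

ROBOT

A 6-joint arm with a two-finger parallel gripper is mounted at the origin on the work surface. World frame = base frame: x ahead of the robot, y to its left, z up, the work surface at z = 0. Lengths are in m, angles in rad, forces in N, time in s.
With the tool pointing down it reaches from about 0.375 to 0.9 m from the base axis. Payload 3.1 kg.
Tool frame: the origin (TCP) lies between the finger pads; the fingertips stand 17 mm ahead of it and the grasp point (between the pads) lies 2 mm behind it; z points along the fingers, y is the line along which they close (so a half turn about z gives the same grasp; the last joint's range is limited). The gripper opens to 85 mm and grips with 20 to 120 N. Pads are 22 mm wide; open, the fingers measure 114 mm over their backs; the gripper's body (76 mm by 85 mm) begins 54 mm behind the grasp point. The pads swing forward as they close: fully open they stand 13 mm farther back than shut.
Start: joints at [-1.393, 0.527, 1.433, -0, 1.181, -0.178], TCP at [0.218, -0.586, 0.248] pointing down, gripper open.
Joint ranges: [-3.08, 3.08], [-0.75, 2.2], [0.22, 2.44], [-1.43, 4.57], [0, 2.65], [-2.85, 2.85]. Speed limits (rad/s): [2.79, 2.79, 3.14, 3.14, 3.14, 3.14].

INTERFACE

Orientations are given as a unit quaternion [x, y, z, w].
In Python, from station import sense, vision, order gives the robot as it stands.
- The arm moves only by the shell command python3 -m crank 'ROWS' [OPENING] [FORCE]. ROWS is JSON, a list of rows, each an object with "dp": the shift along the world's x, y, z in units of 30 mm (1.0 is 30 mm), a list of three; "angular": the turn, a rotation vector about the world's x, y, z in degrees, a list of three. In form: [{"dp": [dx, dy, dz], "angular": [ax, ay, az]}, ...]. A call has 1 to 20 rows; each row shifts and turns the commanded pose from where the row before left it; what a row does not reach is not made up. A row lasts 1/10 s, in which the tool goes at most 50 mm and 8.59 degrees, less where a joint would pass 70% of its speed; a pose out of reach is approached as far as the arm can. A call is refused whole if a number of a shift passes 1 or a number of a turn 8.59, either way. A call with a gripper value outside its range is refused whole. OPENING is the closure, from 0 (fully open) to 1 (shut), set as the call begins (- or left out, the last holds). The fingers move at their own pace and stop on an object; FORCE is the grip in N (left out, the last holds). Time passes only in rows, so rows that do not move let the fingers close. It gives the time, the measured TCP pose, the force, the opening and the grip force at its end, in the units of the state.
- sense(): the state, without advancing time (a new reading comes with each control period).
- vision.snapshot(name): name is "scene" or "top" or "wrist"; returns a dict with "image" (384x512x3 uint8, blue, green, red), "range_z" (384x512 float32, m along the optical axis (not along the pixel's ray), 0 where there is no reading), "mtx" (3x3 intrinsics, pixels), "pose" (4x4, takes a point from camera to world coordinates); the wrist camera has in their place "mount" (4x4, takes a point from camera to tool coordinates, whose origin is the TCP and whose axes are the flange's). Camera axes: x right, y down, z forward; pixel columns grow to the right and rows downward; lengths in m; the calibration is good to about 2 mm. A picture is of the moment at which its call begins: read the wrist's pose just before it.
- order.sign_off(): hands the job in; it is judged then, once.
The state is a dict: "t": time; "q": joint angles; "qd": joint speeds; "tau": joint torques, N m; "tcp_pos": TCP position; "tool_rot": TCP orientation; "force": force on the tool from outside, world axes, zero at the start; "ft_torque": the same for the moment, N m; "finger_gap": opening from 0.0 (shut) to 1.0 (fully open); "gripper_force": force on a finger pad.
Only numpy, scipy, OpenCV 4.12 (cv2) and the standard library are available. Lean on these libraries where they do the work, as an engineer would, in place of code of your own. Each camera call takes 0.05 s, during which the arm holds its last target. There are 200 camera calls.

## Working session

There is one attempt and no reset: what is moved stays moved. The work goes in short steps, Python scripts to look and compute and a shell command to move; the robot and the scene stay as the last step left them, time stands still between calls to the robot, and variables do not carry over. Pictures are saved under pics/ and viewed, at most 10 in all, crops included, and the job is handed in when it is done.

```bash
mkdir -p pics
python3 - <<'E'
from station import sense, vision
import cv2,numpy as np,pickle
s=sense();print(s)
for n in("top","scene"):
    d=vision.snapshot(n);cv2.imwrite(f"pics/{n}.png",cv2.resize(d["image"],(800,600)));pickle.dump(d,open(n+".pkl","wb"))
    print(d["pose"].round(3).tolist())
E
```

```text
{'t': 0.0, 'q': array([-1.39349298e+00,  5.28439712e-01,  1.43392500e+00, -1.95536203e-05,
        1.18136374e+00, -1.78499746e-01]), 'qd': array([ 2.38571820e-03,  3.07921527e-05,  1.37641682e-04,  2.23439199e-03,
       -1.58105289e-05,  1.72754439e-03]), 'tau': array([-2.33416495e-04, -4.42350340e+01, -1.78026223e+01, -3.20379750e-04,
        8.49673350e-03,  1.18633500e-05]), 'tcp_pos': array([ 0.21761527, -0.58516379,  0.2473426 ]), 'tool_rot': array([ 9.84215992e-01,  1.76968192e-01, -8.40198002e-06, -1.06790425e-03]), 'force': array([-1.15203867, -0.72886894, -0.67088892]), 'ft_torque': array([ 0.02111346,  0.05789867, -0.00297315]), 'gripper_force': 0.0, 'finger_gap': 0.9968142952897697}
[[-0.014, -0.997, 0.07, 0.423], [-0.999, 0.017, 0.039, 0.011], [-0.04, -0.069, -0.997, 0.839], [0.0, 0.0, 0.0, 1.0]]
[[-0.572, 0.487, -0.659, 1.029], [0.82, 0.337, -0.462, 0.41], [-0.003, -0.805, -0.593, 0.536], [0.0, 0.0, 0.0, 1.0]]
```

View pics/top.png

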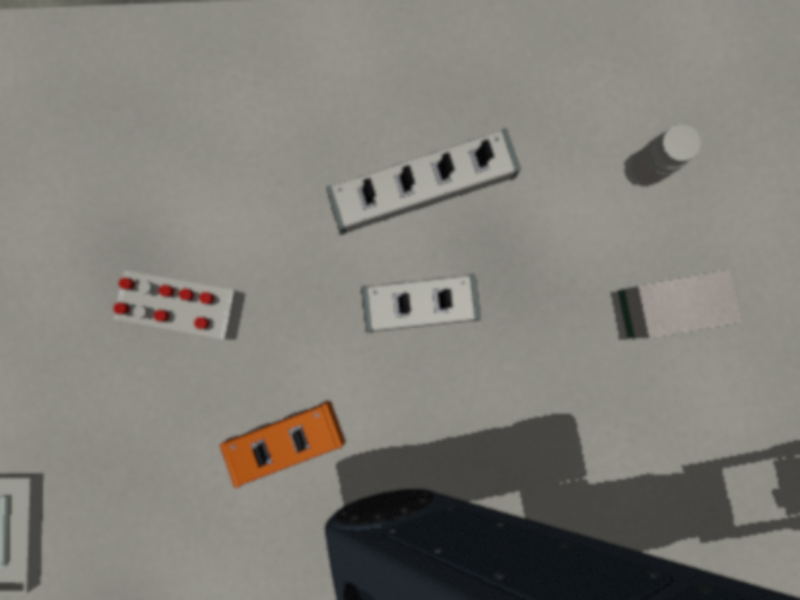

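View pics/scene.png

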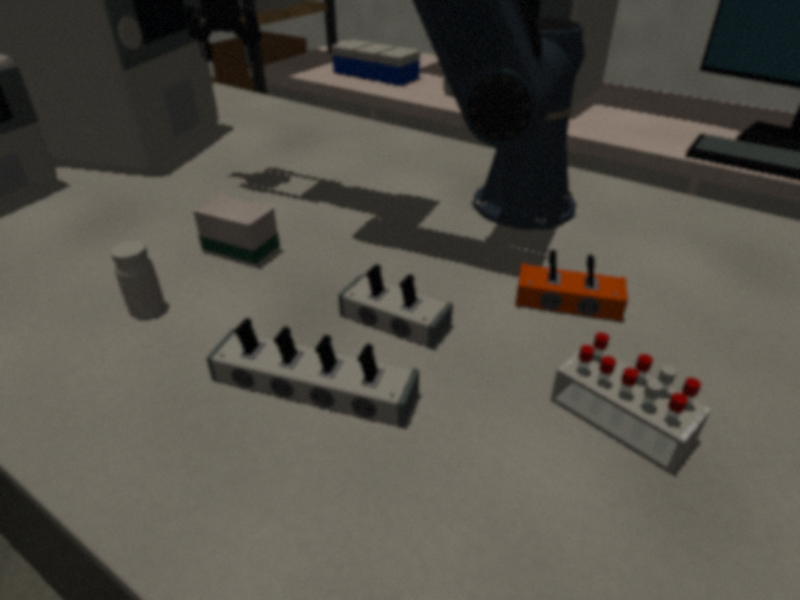

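The long bank is the white box at top-view (425,180) with four toggles. The short bank is the white box at (422,303), and the orange one at (280,445) is the decoy. In the scene view the toggles seem to lean left, towards world -y. I'll check this with depth.

Run:
```python
import cv2,numpy as np,pickle
C={}
for n in("top","scene"):
    d=pickle.load(open(n+".pkl","rb"));Z=d["range_z"];v,u=np.mgrid[:384,:512];K=d["mtx"]
    P=np.stack([(u-K[0,2])/K[0,0]*Z,(v-K[1,2])/K[1,1]*Z,Z,0*Z+1],-1)@d["pose"].T
    C[n]=(P[...,:3],Z>0,d)
P,ok,d=C["top"];v,u=np.mgrid[:384,:512]
for name,box in(("long",(200,340,75,155)),("short",(225,315,170,218))):
    m=ok&(u>box[0])&(u<box[1])&(v>box[2])&(v<box[3])
    t=m&(P[...,2]>.036)&(P[...,2]<.049)
    (c,sz,a)=r=cv2.minAreaRect(P[t][:,:2].astype(np.float32));b=cv2.boxPoints(r)
    e=[b[1]-b[0],b[2]-b[1]];e=max(e,key=np.linalg.norm);e=e/np.linalg.norm(e);e=e*np.sign(e[1])
    print(name,c,sz,"axis",e,"yaw of y axis deg",np.degrees(np.arctan2(e[1],e[0])),"z",np.median(P[t][:,2]))
    nrm=np.array([e[1],-e[0]])
    for n in C:
        Q,k,_=C[n];Q=Q[k];rel=Q[:,:2]-c;s=rel@e;w=rel@nrm
        for p in((-84,-28,28,84) if name=="long" else(-28,28)):
            for lo,hi in((.050,.065),(.07,.09)):
                q=(abs(s-p/1e3)<.027)&(abs(w)<.02)&(Q[:,2]>lo)&(Q[:,2]<hi)
                print(n,p,(lo,hi),q.sum(),"along",(1e3*np.median(s[q])).round(1),"across",(1e3*np.median(w[q])).round(1),end=" | ")
            print()
im=d["image"][70:225,195:345];cv2.imwrite("pics/crop.png",cv2.resize(im,None,fx=3.8,fy=3.8,interpolation=cv2.INTER_CUBIC))
im=C["scene"][2]["image"][155:280,125:300];cv2.imwrite("pics/crop2.png",cv2.resize(im,None,fx=4.5,fy=4.5,interpolation=cv2.INTER_CUBIC))
```

```text
long (0.6468584537506104, 0.0014916807413101196) (0.06573612987995148, 0.2717686593532562) axis [-0.2928009  0.9561735] yaw of y axis deg 107.02571 z 0.04283900917751349
top -84 (0.05, 0.065) 38 along -83.0 across -2.4 | top -84 (0.07, 0.09) 92 along -90.0 across -1.0 | 
top -28 (0.05, 0.065) 30 along -27.3 across -4.2 | top -28 (0.07, 0.09) 85 along -34.5 across -1.4 | 
top 28 (0.05, 0.065) 24 along 28.6 across -4.8 | top 28 (0.07, 0.09) 80 along 21.0 across -1.1 | 
top 84 (0.05, 0.065) 20 along 84.5 across -5.2 | top 84 (0.07, 0.09) 77 along 76.3 across -1.2 | 
scene -84 (0.05, 0.065) 72 along -84.0 across 5.8 | scene -84 (0.07, 0.09) 105 along -88.2 across 4.0 | 
scene -28 (0.05, 0.065) 69 along -28.0 across 5.8 | scene -28 (0.07, 0.09) 106 along -32.6 across 4.2 | 
scene 28 (0.05, 0.065) 68 along 27.7 across 7.7 | scene 28 (0.07, 0.09) 108 along 22.8 across 5.5 | 
scene 84 (0.05, 0.065) 65 along 83.4 across 8.1 | scene 84 (0.07, 0.09) 106 along 78.0 across 5.1 | 
short (0.4703685939311981, 0.007168509066104889) (0.0655544325709343, 0.1621066778898239) axis [-0.08812484  0.9961095 ] yaw of y axis deg 95.05574 z 0.04282672155268319
top -28 (0.05, 0.065) 16 along -26.6 across 1.1 | top -28 (0.07, 0.09) 77 along -34.7 across -0.6 | 
top 28 (0.05, 0.065) 13 along 29.4 across 1.0 | top 28 (0.07, 0.09) 73 along 20.4 across -1.3 | 
scene -28 (0.05, 0.065) 50 along -27.6 across 5.9 | scene -28 (0.07, 0.09) 74 along -32.2 across 4.7 | 
scene 28 (0.05, 0.065) 52 along 28.1 across 7.0 | scene 28 (0.07, 0.09) 76 along 23.4 across 5.3 |
```

View pics/crop2.png

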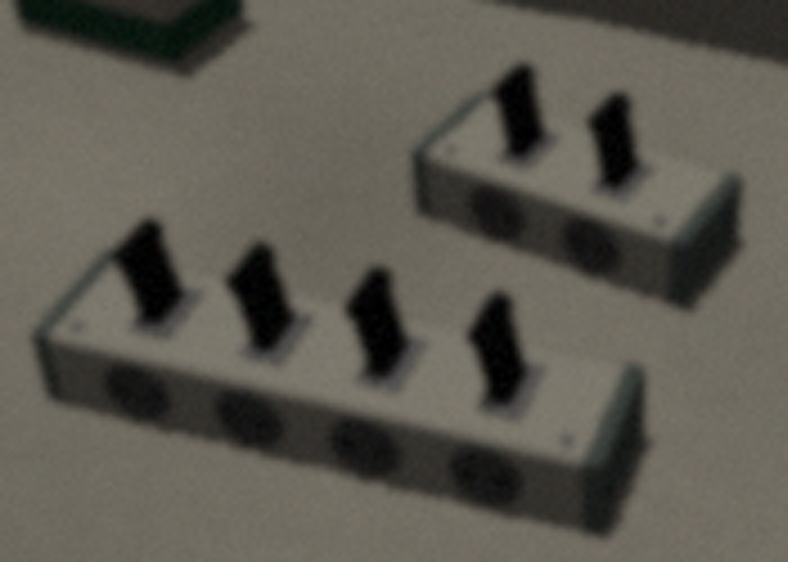

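The tops of all the toggles lie 6–8 mm towards world -y of their bases. So the long bank's +y is (-0.293, 0.956), its first toggle is at the -y end, and its centre is (0.647, 0.0015). The tool's y axis is already within 4° of the row. Next I move to 150 mm before the centre, at (0.691, -0.142), closing the gripper on the way.

```bash
R='x'; python3 -m crank '[{"dp":[0.79,0.74,0],"angular":[0,0,0]},{"dp":[0.79,0.74,0],"angular":[0,0,0]},{"dp":[0.79,0.74,0],"angular":[0,0,0]},{"dp":[0.79,0.74,0],"angular":[0,0,0]},{"dp":[0.79,0.74,0],"angular":[0,0,0]},{"dp":[0.79,0.74,0],"angular":[0,0,0]},{"dp":[0.79,0.74,0],"angular":[0,0,0]},{"dp":[0.79,0.74,0],"angular":[0,0,0]},{"dp":[0.79,0.74,0],"angular":[0,0,0]},{"dp":[0.79,0.74,0],"angular":[0,0,0]},{"dp":[0.79,0.74,0],"angular":[0,0,0]},{"dp":[0.79,0.74,0],"angular":[0,0,0]},{"dp":[0.79,0.74,0],"angular":[0,0,0]},{"dp":[0.79,0.74,0],"angular":[0,0,0]},{"dp":[0.79,0.74,0],"angular":[0,0,0]},{"dp":[0.79,0.74,0],"angular":[0,0,0]},{"dp":[0.79,0.74,0],"angular":[0,0,0]},{"dp":[0.79,0.74,0],"angular":[0,0,0]},{"dp":[0.79,0.74,0],"angular":[0,0,0]},{"dp":[0.79,0.74,0],"angular":[0,0,0]}]' 1 20
python3 -m crank '[{"dp":[0,0,-0.8],"angular":[0,0,0]},{"dp":[0,0,-0.8],"angular":[0,0,0]},{"dp":[0,0,-0.8],"angular":[0,0,0]},{"dp":[0,0,-0.8],"angular":[0,0,0]},{"dp":[0,0,0],"angular":[0,0,0]},{"dp":[0,0,0],"angular":[0,0,0]}]'
cat > look.py <<'E'
import sys,cv2,numpy as np
from station import sense,vision
s=sense();print(s["tcp_pos"],s["tool_rot"],s["q"].round(2),s["finger_gap"])
c=np.array([.6469,.0015]);e=np.array([-.2928,.9562]);n=np.array([.9562,.2928])
r=s["tcp_pos"][:2]-c;print("along,across mm",1e3*r@e,1e3*r@n)
d=vision.snapshot("scene");Z=d["range_z"];v,u=np.mgrid[:384,:512];K=d["mtx"]
P=(np.stack([(u-K[0,2])/K[0,0]*Z,(v-K[1,2])/K[1,1]*Z,Z,0*Z+1],-1)@d["pose"].T)[Z>0]
q=P[(np.hypot(*(P[:,:2]-s["tcp_pos"][:2]).T)<.03)&(P[:,2]>.05)]
print("lowest",np.sort(q[:,2])[[0,3,10,20]].round(4),"tcp z",s["tcp_pos"][2])
cv2.imwrite("pics/"+sys.argv[1],cv2.resize(d["image"],(800,600)))
E
python3 look.py s2.png
```

```text
t: 2.1
tcp_pos: [0.6922, -0.1406, 0.2476]
tool_rot: [0.984, 0.177, -0.001, -0.0]
force: [-0.0, -0.2, -0.5]
finger_gap: -0.001
gripper_force: 0.0
t: 2.7
tcp_pos: [0.6914, -0.1417, 0.1518]
tool_rot: [0.984, 0.177, -0.001, -0.0]
force: [-0.2, -0.2, 0.9]
finger_gap: 0.003
gripper_force: 0.0
[ 0.69144837 -0.1417451   0.15175825] [ 9.84222964e-01  1.76930857e-01 -6.78053709e-04 -4.10475961e-04] [-0.36  0.74  1.29  0.    1.11  0.85] 0.0033420618882828517
along,across mm -150.0147247937232 0.6549889039375693
lowest [0.1359 0.1368 0.1395 0.1422] tcp z 0.1517582490198604
```

View pics/s2.png

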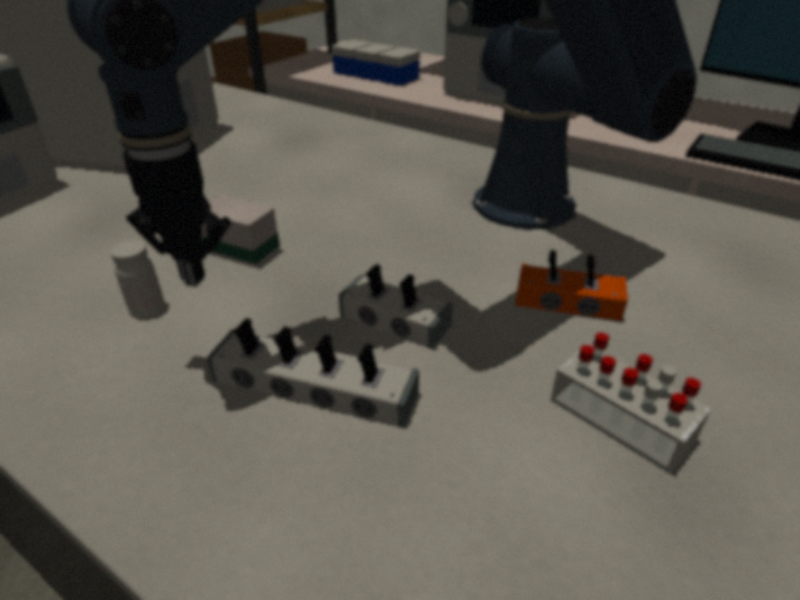

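The picture shows the closed fingertips at (190,280), beyond the first toggle at (247,335). The depth puts them 16–17 mm below the TCP, as specified. Next I descend until the tips are at about 72 mm, then sweep.

```bash
python3 -m crank '[{"dp":[0,0,-0.7],"angular":[0,0,0]},{"dp":[0,0,-0.7],"angular":[0,0,0]},{"dp":[0,0,-0.7],"angular":[0,0,0]},{"dp":[0,0,0],"angular":[0,0,0]},{"dp":[0,0,0],"angular":[0,0,0]}]'
python3 -m crank '[{"dp":[-0.1,0.32,0],"angular":[0,0,0]},{"dp":[-0.1,0.32,0],"angular":[0,0,0]},{"dp":[-0.1,0.32,0],"angular":[0,0,0]},{"dp":[-0.1,0.32,0],"angular":[0,0,0]},{"dp":[-0.1,0.32,0],"angular":[0,0,0]},{"dp":[-0.1,0.32,0],"angular":[0,0,0]},{"dp":[-0.1,0.32,0],"angular":[0,0,0]},{"dp":[-0.1,0.32,0],"angular":[0,0,0]},{"dp":[-0.1,0.32,0],"angular":[0,0,0]}]'
python3 look.py s3.png
```

```text
t: 3.25
tcp_pos: [0.6926, -0.1422, 0.0907]
tool_rot: [0.984, 0.177, 0.001, 0.001]
force: [0.5, 0.6, 1.3]
finger_gap: 0.001
gripper_force: 0.0
t: 4.15
tcp_pos: [0.6645, -0.0546, 0.0893]
tool_rot: [0.984, 0.177, -0.0, -0.0]
force: [0.4, 0.4, 0.2]
finger_gap: -0.002
gripper_force: 0.0
[ 0.66447291 -0.05460081  0.0892846 ] [ 9.84214399e-01  1.76980269e-01 -1.78856271e-05 -3.51494809e-05] [-0.25  0.77  1.44  0.    0.93  0.97] -0.002141612266096391
along,across mm -58.78894232756704 0.3769013088720688
lowest [0.05   0.0504 0.0515 0.052 ] tcp z 0.08928459623934552
```

View pics/s3.png

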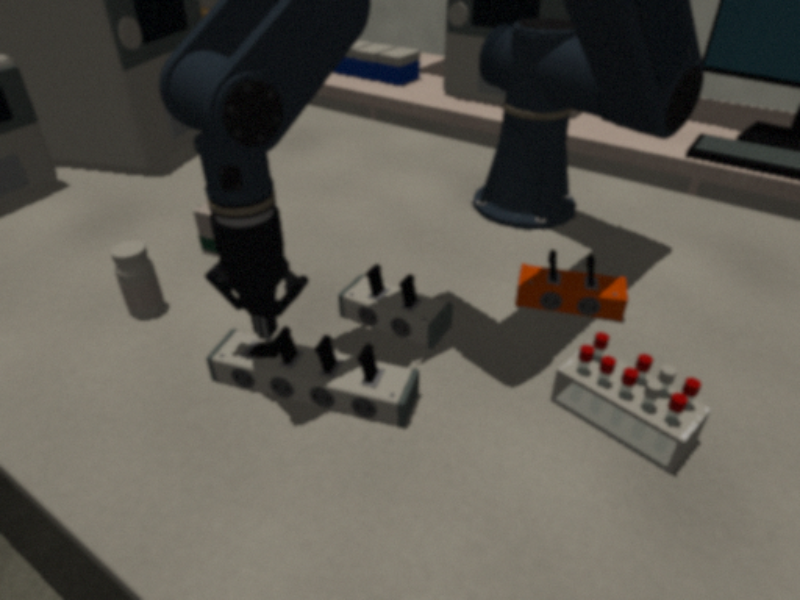

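The first toggle lies off at (265,350). The second still stands at (287,345), with the fingertips just before it at (263,325). I carry the sweep on at the same height, another 200 mm.

```bash
python3 -m crank '[{"dp":[-0.1,0.32,0],"angular":[0,0,0]},{"dp":[-0.1,0.32,0],"angular":[0,0,0]},{"dp":[-0.1,0.32,0],"angular":[0,0,0]},{"dp":[-0.1,0.32,0],"angular":[0,0,0]},{"dp":[-0.1,0.32,0],"angular":[0,0,0]},{"dp":[-0.1,0.32,0],"angular":[0,0,0]},{"dp":[-0.1,0.32,0],"angular":[0,0,0]},{"dp":[-0.1,0.32,0],"angular":[0,0,0]},{"dp":[-0.1,0.32,0],"angular":[0,0,0]},{"dp":[-0.1,0.32,0],"angular":[0,0,0]},{"dp":[-0.1,0.32,0],"angular":[0,0,0]},{"dp":[-0.1,0.32,0],"angular":[0,0,0]},{"dp":[-0.1,0.32,0],"angular":[0,0,0]},{"dp":[-0.1,0.32,0],"angular":[0,0,0]},{"dp":[-0.1,0.32,0],"angular":[0,0,0]},{"dp":[-0.1,0.32,0],"angular":[0,0,0]},{"dp":[-0.1,0.32,0],"angular":[0,0,0]},{"dp":[-0.1,0.32,0],"angular":[0,0,0]},{"dp":[-0.1,0.32,0],"angular":[0,0,0]},{"dp":[-0.1,0.32,0],"angular":[0,0,0]}]'
python3 look.py s4.png
```

```text
t: 6.2
tcp_pos: [0.6045, 0.1374, 0.0893]
tool_rot: [0.984, 0.177, 0.0, 0.0]
force: [-0.2, -0.2, 0.3]
finger_gap: -0.003
gripper_force: 0.0
[0.60447153 0.137374   0.08932403] [9.84218595e-01 1.76956937e-01 8.89561847e-06 3.89407205e-06] [ 0.04  0.73  1.56 -0.    0.85  1.26] -0.0027120302701651804
along,across mm 142.3457715668665 -0.7861934690413006
lowest [0.0505 0.0515 0.0553 0.0568] tcp z 0.08932403210978919
```

View pics/s4.png

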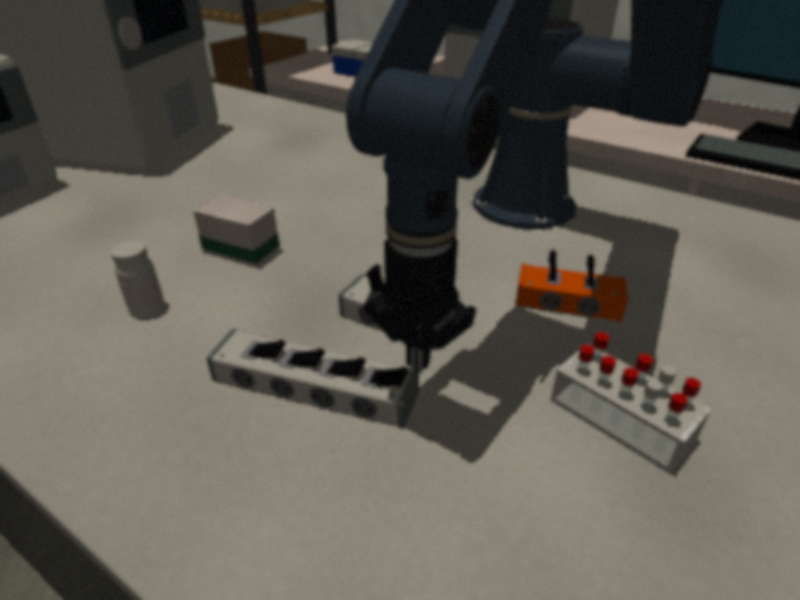

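All four toggles lie off, at (265,350), (303,358), (345,367) and (388,377). The fingertips are past the end at (420,355), so I lift clear.

```bash
python3 -m crank '[{"dp":[0,0,0.6],"angular":[0,0,0]},{"dp":[0,0,0.9],"angular":[0,0,0]},{"dp":[0,0,0.9],"angular":[0,0,0]},{"dp":[0,0,0.9],"angular":[0,0,0]},{"dp":[0,0,0.9],"angular":[0,0,0]},{"dp":[0,0,0.9],"angular":[0,0,0]},{"dp":[0,0,0.4],"angular":[0,0,0]},{"dp":[0,0,0],"angular":[0,0,0]},{"dp":[0,0,0],"angular":[0,0,0]},{"dp":[0,0,0],"angular":[0,0,0]}]'
python3 look.py s5.png
```

```text
t: 7.25
tcp_pos: [0.6037, 0.1365, 0.2524]
tool_rot: [0.984, 0.177, -0.002, -0.0]
force: [0.1, 0.7, -0.5]
finger_gap: 0.004
gripper_force: 0.0
[0.6036652  0.13649435 0.25243168] [ 9.84221979e-01  1.76928776e-01 -1.80211908e-03 -2.37740952e-04] [ 0.04  0.52  1.44 -0.    1.19  1.26] 0.004469597347728649
along,across mm 141.7407462570379 -1.814767487239232
lowest [0.0508 0.0529 0.0547 0.0564] tcp z 0.2524316842224595
```

View pics/s5.png

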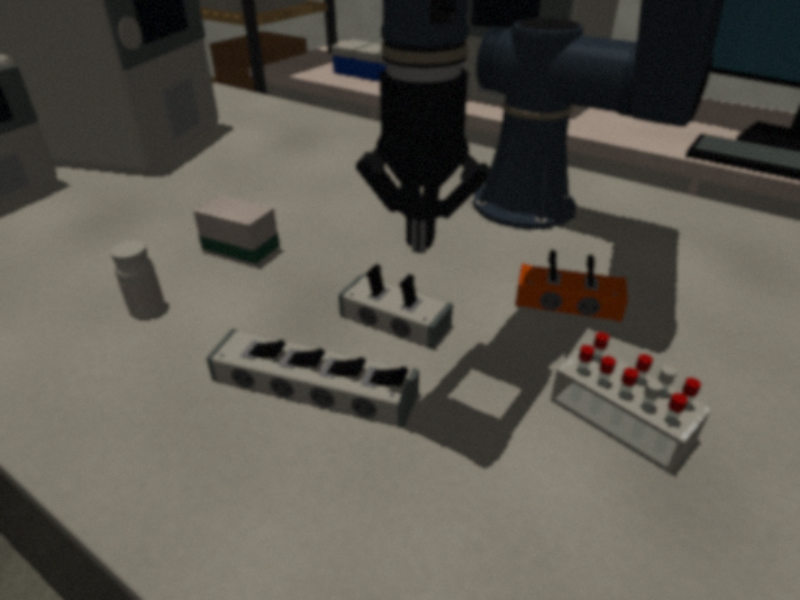

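The long bank is all off, the short bank's toggles still stand at (375,280) and (408,290), and the gripper is clear.

```bash
python3 -c "from station import order; print(order.sign_off())"
```

```text
the job is handed in; nothing more can be done
None
```

All four toggles of the long bank were switched off in order in one sweep, the short bank is still on, the gripper is lifted clear, and the job is handed in (no verdict was returned).

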